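# Set the length stop one hole longer

## Robot

A 7-joint arm with a two-finger parallel gripper is mounted at the origin on a cart in front of the work surface, level with it; the furniture and walls round the work are solid. World frame = base frame: x ahead of the robot, y to its left, z up, the work surface at z = 0. Lengths are in m, angles in rad, forces in N, time in s.
With the tool pointing down it reaches from about 0.4 to 0.85 m from the base axis. Payload 4.5 kg.
Tool frame: the origin (TCP) lies at the very end of the fingers, on their centre line; the grasp point (between the pads) lies 19 mm behind it (tcp_to_grasp is the z of the grasp point in the tool frame, in m); z points along the fingers, y is the line along which they close (so a half turn about z gives the same grasp; the last joint's range is limited). The gripper opens to 88 mm and grips with 3 to 60 N. Pads are 18 mm wide; open, the fingers measure 123 mm over their backs; the gripper's body (75 mm by 187 mm) begins 45 mm behind the grasp point.
Start: joints at [1.189, 0.689, -0.195, 1.565, 0.157, 0.902, -0.215], TCP at [0.252, -0.572, 0.239] pointing down, gripper open.
Joint ranges: [-3.01, 3.01], [-0.46, 2.08], [-1.47, 1.51], [0.13, 2.56], [-1, 4.14], [0.04, 2.09], [-2.66, 2.66]. Speed limits (rad/s): [2.57, 2.57, 3.14, 3.14, 3.14, 3.14, 3.14].

## Interface

Orientations are given as a unit quaternion [x, y, z, w].
In Python, from plant import * gives the robot as it stands. The module is installed in compiled form; this text tells all that it offers.
- The arm moves only by the shell command python3 -m jog 'ROWS' [OPENING] [FORCE]. ROWS is JSON, a list that holds one entry, the list of rows, each a list of 6 numbers: the shift along the tool's x, y, z in m, then the turn, a rotation vector about the tool's x, y, z in rad. In form: [[[dx, dy, dz, ax, ay, az], ...]]. A call has 1 to 12 rows; each row shifts and turns the commanded pose from where the row before left it, along the tool's axes as they then stand; what a row does not reach is not made up. A row lasts 1/8 s, in which the tool goes at most 62.5 mm and 10.7 degrees, less where a joint would pass 70% of its speed; a pose out of reach is approached as far as the arm can. A call with a gripper value outside its range is refused whole. OPENING is the finger opening in m, from 0 to 0.0881, set as the call begins (- or left out, the last holds). The fingers move at their own pace and stop on an object; FORCE is the grip in N (left out, the last holds). Time passes only in rows, so rows that do not move let the fingers close. It gives the time, the measured TCP pose, the force, the opening and the grip force at its end, in the units of the state.
- get_state(): the state, without advancing time (a new reading comes with each control period).
- snapshot(name): name is "scene" or "side" or "wrist"; returns a dict with "frame" (420x560x3 uint8, red, green, blue), "mtx" (3x3 intrinsics, pixels), "xyz" and "orientation" of the camera in the world; the wrist camera has in their place "mount" (4x4, takes a point from camera to tool coordinates, whose origin is the TCP and whose axes are the flange's). Camera axes: x right, y down, z forward; pixel columns grow to the right and rows downward; lengths in m; the calibration is good to about 2 mm. A picture is of the moment at which its call begins: read the wrist's pose just before it. There is no depth.
- finish_job(): hands the job in; it is judged then, once.
The state is a dict: "clock": time; "q": joint angles; "qd": joint speeds; "joint_torque": joint torques, N m; "tool_pos": TCP position; "eef_rot": TCP orientation; "contact_force": force on the tool from outside, world axes, zero at the start; "moment": the same for the moment, N m; "opening": opening from 0.0 (shut) to 1.0 (fully open); "finger_force": force on a finger pad.
Only numpy, scipy, OpenCV 4.12 (cv2) and the standard library are available. Lean on these libraries where they do the work, as an engineer would, in place of code of your own. Each camera call takes 0.05 s, during which the arm holds its last target. There are 200 camera calls.

## Task

Set the telescopic length stop one hole longer: press the spring pin in the side of the tube flush, slide the outer tube away from the clamp block, and let the pin snap out fully in the very next hole. Be gentle: never drive the tube hard against the pin (20 N is the most it should bear), leave the relay, terminal strip and clear cover beside it where they are, and let go at the end.

Things in the scene. Friction and masses are not known exactly. Their poses are not given: they have to be found in the camera images.
- length_stop: Length stop for cutting rails, screwed to the bench: foot plate 75 x 275 x 10 mm, clamp block and a level square inner tube (31 mm), axis 65 mm above the bench. Origin: on the bench, straight below the tube axis at the spring pin. Local +y runs along the tube away from the clamp block, local -x is the side where the pin sticks out, z up. Fixed.
- block_top (a point): Centre of the top (96 mm above the bench, bolt heads to 101 mm) of the grey clamp block, 58 mm across and 34 mm along the tube, which holds the inner tube 160 mm behind the pin.
- sleeve (a joint): Slide (m) of the outer tube over the inner one: about 0 at the start, growing as it moves away from the clamp block; travel -0.036 to 0.076, about 2 N friction. Its pin side has a row of four 12 mm round holes, unevenly spaced 30 to 40 mm centre to centre. The pin now stands in the second hole from the stop plate; one hole longer means the third. With the pin out the hole has 1 mm of play.
- sleeve_mid (a point): Centre of the steel outer tube, on its axis (local axes as the length stop): 36 x 36 mm outside, wall 2 mm, 156 mm long; at the start it reaches from 94 mm behind the pin (block side) to 62 mm beyond it. It moves with the tube.
- plate_top (a point): Middle of the upper edge of the dark stop plate on the outer tube's free end (66 mm wide, 6 mm thick, from 16 to 92 mm above the bench), above the tube axis; it moves with the outer tube.
- pin (a joint): Press of the spring pin (m): 0 = sprung out, 7 mm proud of the outer tube; 0.007 = flush with its side; at most 0.0115. Spring: 3 N at first, 5.5 N flush. Out, it locks the tube; flush, a push of 10 to 18 N on the tube takes the hole's edge over its dome, and it stays hidden at about 0.009 until a hole comes, snaps out and stops the tube. A push over 20 N on the tube then strains it.
- pin_tip (a point): Outermost point of the pin, a dark steel round pin, 10 mm across, domed end, level, 65 mm above the bench, held in the inner tube: it does not travel along the tube. A finger pad that covers an arriving hole keeps the pin from snapping out.
- relay: Loose plug-in relay, 49 x 28 x 22 mm, beside the length stop on the side away from the pin; leave it. Origin: centre of its underside.
- strip: Loose grey terminal strip, 46 x 33 x 36 mm, on the pin side towards the clamp block; leave it. Origin: centre of its underside.
- cover: Loose clear plastic terminal cover, 50 x 30 x 28 mm, on the pin side towards the stop plate; leave it. Origin: centre of its underside.

How it is judged:
On the way:
1. the pin is pressed flush (at least 6 mm) in its first hole (value of joint pin above 0.006 m and value of joint sleeve below 0.012 m), for 0.05 s.
At the end, for the whole second after the job is handed in: The pin has sprung out (within 1.5 mm of fully out) through the very next hole, so the outer tube rests one hole farther from the clamp block, locked and still (value of joint sleeve between 0.028 and 0.046 m and value of joint pin below 0.0015 m and velocity of joint sleeve between -0.01 and 0.01 m/s); the robot touches nothing.
It fails at once if the tube is driven against the pin with more than 22 N (contact force between pin and sleeve above 22 N).
It fails at once if the relay is moved more than 20 mm (distance of relay from where it was at the start of the episode above 0.02 m).
It fails at once if the terminal strip is moved more than 20 mm (distance of strip from where it was at the start of the episode above 0.02 m).
It fails at once if the clear cover is moved more than 20 mm (distance of cover from where it was at the start of the episode above 0.02 m).
It also fails if it takes over 35 s, if anything falls off the work surface, if the arm or the gripper's body presses on something with over 40 N, if the wrist force passes 120 N, or if a joint passes its speed limit or range.

## Working session

There is one attempt and no reset: what is moved stays moved. The work goes in short steps, Python scripts to look and compute and a shell command to move; the robot and the scene stay as the last step left them, time stands still between calls to the robot, and variables do not carry over. Pictures are saved under pics/ and viewed, at most 10 in all, crops included, and the job is handed in when it is done.

```bash
mkdir -p pics; python3 - <<'E'
from plant import *
import cv2,pickle
s=get_state();print({k:s[k] for k in s if k!='joint_torque'})
d={}
for n in ("scene","side","wrist"):
    c=snapshot(n);d[n]=c;cv2.imwrite(f"pics/{n}.png",c["frame"][:,:,::-1]);print(n,{k:c[k] for k in c if k!="frame"})
d['s']=s
pickle.dump(d,open("d.pkl","wb"))
E
```

```text
{'clock': 0.0, 'q': array([ 1.18877367,  0.69001702, -0.19455215,  1.56633034,  0.15731371,
        0.90250227, -0.21510407]), 'qd': array([ 5.95090489e-04, -3.19346671e-03,  1.30658214e-03,  1.36716577e-03,
        4.45505848e-05,  1.02535613e-03,  6.85243213e-04]), 'tool_pos': array([ 0.25217959, -0.57117528,  0.23789404]), 'eef_rot': array([ 9.78451724e-01,  2.06473624e-01, -2.49543573e-04, -8.96454775e-04]), 'contact_force': array([-0.45167626,  0.12313158, -0.064445  ]), 'moment': array([ 0.0386465 , -0.02176053, -0.034718  ]), 'finger_force': 0.0, 'opening': 1.000948488304411}
scene {'mtx': array([[423.72530639,   0.        , 275.48942532],
       [  0.        , 423.72530639, 208.52162721],
       [  0.        ,   0.        ,   1.        ]]), 'xyz': array([0.06048215, 0.44577344, 0.71749375]), 'orientation': array([-0.35929949,  0.85213196, -0.35140055,  0.14592002])}
side {'mtx': array([[466.72322573,   0.        , 272.80241153],
       [  0.        , 466.72322573, 204.25973645],
       [  0.        ,   0.        ,   1.        ]]), 'xyz': array([0.3394599 , 0.77147281, 0.45005774]), 'orientation': array([-0.07765853,  0.84256618, -0.52902348,  0.06469571])}
wrist {'mtx': array([[339.15475901,   0.        , 277.29427483],
       [  0.        , 339.15475901, 209.93443106],
       [  0.        ,   0.        ,   1.        ]]), 'mount': array([[-7.71368045e-04, -9.49174690e-01, -3.14748810e-01,
         8.18983245e-02],
       [ 9.99999702e-01, -7.21019972e-04, -2.76391534e-04,
         1.51723090e-04],
       [ 3.54036710e-05, -3.14748929e-01,  9.49174963e-01,
        -1.44664022e-01],
       [ 0.00000000e+00,  0.00000000e+00,  0.00000000e+00,
         1.00000000e+00]])}
```

View pics/scene.png

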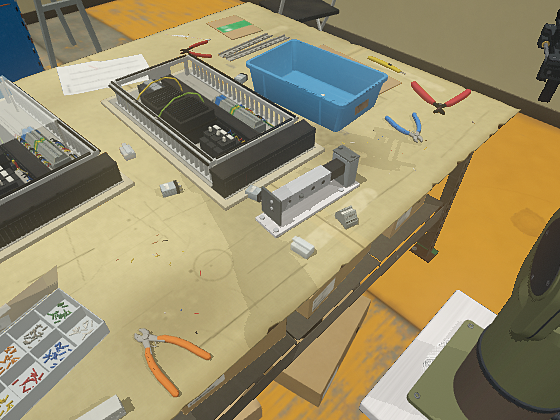

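View pics/side.png

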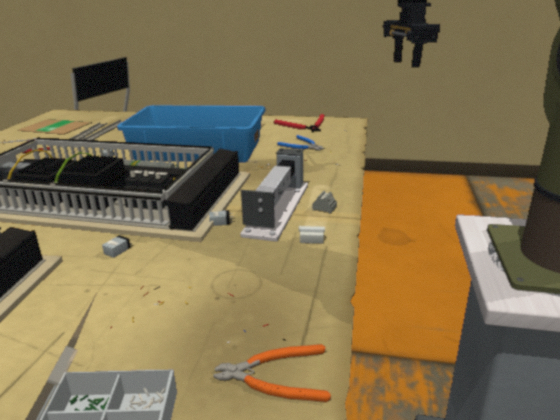

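The stop sits around scene pixels (262-360, 148-232) with its plate to the left and clamp block to the right; the side view shows the same with the plate nearer at (262,208). I'll enlarge both.

```bash
python3 - <<'E'
import cv2,numpy as np
a=cv2.imread("pics/scene.png")[140:260,235:375];b=cv2.imread("pics/side.png")[140:250,205:345]
cv2.imwrite("pics/c1.png",cv2.resize(a,(700,600),interpolation=cv2.INTER_CUBIC))
cv2.imwrite("pics/c2.png",cv2.resize(b,(700,550),interpolation=cv2.INTER_CUBIC))
E
```

```text
(no output)
```

View pics/c1.png

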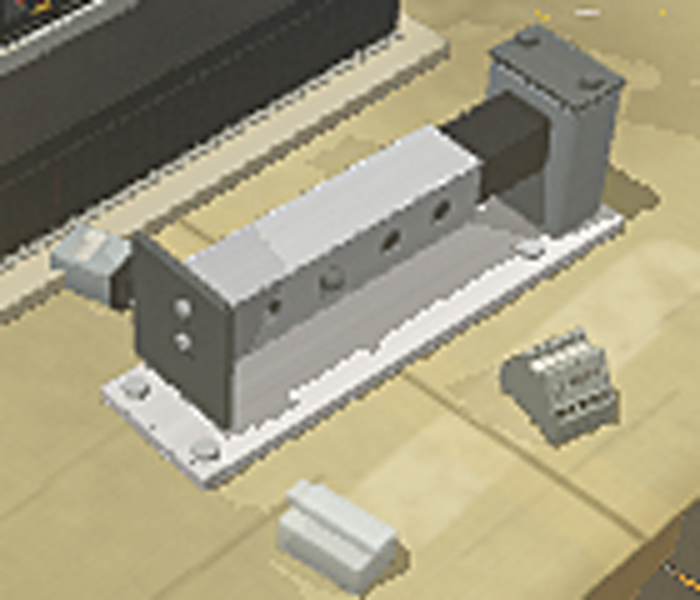

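View pics/c2.png

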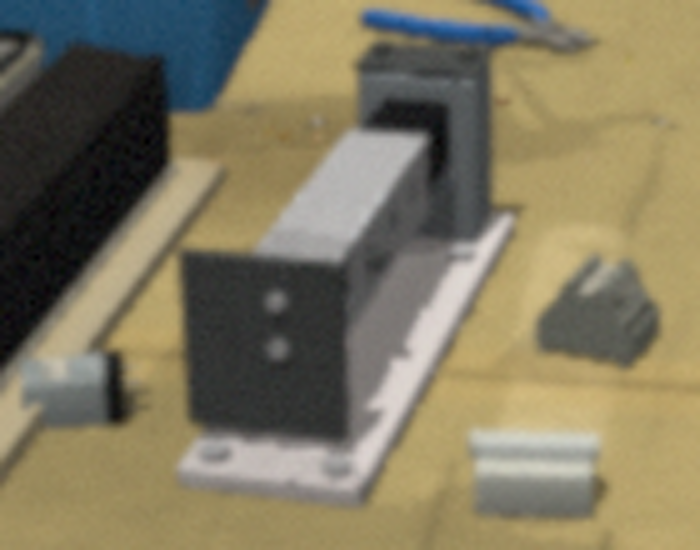

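The scene crop shows the pin at crop (332,280), the holes at (274,306), (391,240) and (441,211), the strip at (560,390) and the cover at (340,535). The pin side faces the robot, and the relay is behind the plate. Now I'll fit the pose.

```bash
cat > h.py <<'E'
import numpy as np,pickle
from scipy.spatial.transform import Rotation as R
from scipy.optimize import least_squares
def proj(c,P):
    p=(np.atleast_2d(P)-c["xyz"])@R.from_quat(c["orientation"]).as_matrix()
    return (p@c["mtx"].T)[:,:2]/p[:,2:]
def ray(c,uv,z):
    d=R.from_quat(c["orientation"]).as_matrix()@np.linalg.inv(c["mtx"])@np.array([*uv,1])
    return c["xyz"]+d*(z-c["xyz"][2])/d[2]
def w(p,L): 
    c,s=np.cos(p[2]),np.sin(p[2]);L=np.atleast_2d(L)
    return np.c_[p[0]+c*L[:,0]-s*L[:,1],p[1]+s*L[:,0]+c*L[:,1],L[:,2]]
E
python3 - <<'E'
from h import *
d=pickle.load(open("d.pkl","rb"));S,D=d["scene"],d["side"]
f=lambda l,o:(np.array(l,float)-2)/5+o
ls=np.array([[33,68,92],[-33,68,92],[-33,68,16],[33,68,16],[29,-143,96],[-29,-143,96],[-29,-177,96],[29,-177,96],[-18,-94,83],[18,-94,83],[-25,0,65]])/1e3
us=f([[135,237],[232,305],[230,432],[135,360],[490,60],[603,110],[625,82],[535,27],[480,165],[433,128],[330,280]],[235,140])
ld=np.array([[33,68,92],[-33,68,92],[-33,68,16],[33,68,16],[29,-143,96],[-29,-143,96]])/1e3
ud=f([[182,252],[347,262],[347,440],[190,425],[360,70],[490,74]],[205,140])
fun=lambda p:np.r_[(proj(S,w(p,ls))-us).ravel(),(proj(D,w(p,ld))-ud).ravel()]
best=min((least_squares(fun,[.5,0,a],loss="soft_l1") for a in (0,1,2,3,-1,-2)),key=lambda r:r.cost)
p=best.x;print(p,np.degrees(p[2]));print(np.round(fun(p).reshape(-1,2),1))
np.save("p.npy",p)
c,s=np.cos(p[2]),np.sin(p[2])
for n,uv in dict(relay=[95,285],strip=[562,420],cover=[340,560],h1=[274,306],h3=[391,240],h4=[441,211],footFR=[208,488]).items():
    u=f(uv,[235,140])
    z=dict(relay=.011,strip=.01,cover=.01,footFR=0).get(n)
    if z is not None: q=ray(S,u,z);e=q[:2]-p[:2];print(n,np.round(q,3),"local",np.round([c*e[0]+s*e[1],-s*e[0]+c*e[1]],3))
    else:
        r=least_squares(lambda y:(proj(S,w(p,[-.018,y[0],.065]))-u).ravel(),[0]);print(n,"y",r.x)
E
```

```text
[ 0.53122788 -0.0784133  -0.1120139 ] -6.4179238379056684
[[-0.1 -0.5]
 [-0.8  2.7]
 [-0.8  1.5]
 [ 0.5 -0.8]
 [ 0.6 -1.7]
 [-4.8  0.4]
 [ 1.1  0.4]
 [ 1.8 -0.4]
 [ 0.6 -0.4]
 [-0.5 -0.8]
 [ 1.1  1.2]
 [-0.2 -0.5]
 [-0.3  1. ]
 [ 0.7  1.1]
 [ 0.4 -0. ]
 [-0.5 -1.6]
 [-2.  -0.4]]
relay [ 0.625 -0.036  0.011] local [0.088 0.053]
strip [ 0.412 -0.129  0.01 ] local [-0.113 -0.064]
cover [0.427 0.003 0.01 ] local [-0.113  0.069]
h1 y [0.02977681]
h3 y [-0.03947101]
h4 y [-0.07065271]
footFR [0.501 0.009 0.   ] local [-0.04   0.083]
```

```bash
python3 -m jog '[[[0,0,0,0,0,-0.174],[0,0,0,0,0,-0.174],[0,0,0,0,0,-0.174],[0,0,0,0,0,-0.174],[0,0,0,0,0,-0.174],[0,0,0,0,0,-0.174]]]'
python3 -m jog '[[[0.0434,0.0135,0.002,0,0,0],[0.0434,0.0135,0.002,0,0,0],[0.0434,0.0135,0.002,0,0,0],[0.0434,0.0135,0.002,0,0,0],[0.0434,0.0135,0.002,0,0,0],[0.0434,0.0135,0.002,0,0,0],[0.0434,0.0135,0.002,0,0,0],[0.0434,0.0135,0.002,0,0,0],[0.0434,0.0135,0.002,0,0,0],[0.0434,0.0135,0.002,0,0,0],[0.0434,0.0135,0.002,0,0,0],[0.0434,0.0135,0.002,0,0,0]]]' 
python3 -m jog '[[[0,0,0,0,0,0],[0,0,0,0,0,0]]]'
python3 - <<'E'
from plant import *
import cv2,pickle
s=get_state();c=snapshot("wrist")
print(s["tool_pos"],s["eef_rot"],s["q"])
pickle.dump((s,c),open("w.pkl","wb"));cv2.imwrite("pics/w1.png",cv2.resize(c["frame"][:,:,::-1],(800,600),interpolation=cv2.INTER_CUBIC))
E
```

```text
clock: 0.9
tool_pos: [0.2522, -0.5716, 0.2384]
eef_rot: [0.743, 0.669, 0.0, -0.0]
contact_force: [-0.7, 0.5, 0.4]
opening: 1.0
finger_force: 0.0
clock: 2.4
tool_pos: [0.4716, -0.0708, 0.2146]
eef_rot: [0.745, 0.667, -0.0, 0.0]
contact_force: [-0.4, -0.8, -0.5]
opening: 0.997
finger_force: 0.0
clock: 2.65
tool_pos: [0.4706, -0.0728, 0.2145]
eef_rot: [0.745, 0.667, -0.001, -0.0]
contact_force: [-0.6, -0.6, 0.2]
opening: 0.999
finger_force: 0.0
[ 0.47058502 -0.07283035  0.21448294] [ 7.45337610e-01  6.66686819e-01 -7.27796164e-04 -5.21891813e-05] [ 0.32418294  0.55957891 -0.41434618  2.02141189  0.37061426  0.63397208
 -0.44753837]
```

View pics/w1.png

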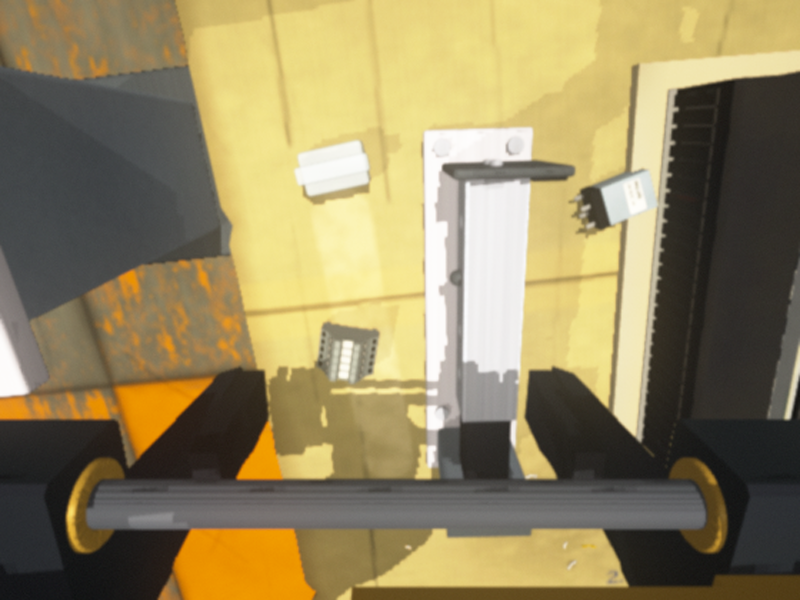

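The wrist view shows the pin tip at (452,277), the sleeve's block-side end corners at (462,419) and (518,421), the plate's upper corners near (443,165) and (574,167), and the foot corners at (425,130) and (532,128).

```bash
python3 - <<'E'
from h import *
s,c=pickle.load(open("w.pkl","rb"));p0=np.load("p.npy")
M=c["mount"];Rt=R.from_quat(s["eef_rot"]).as_matrix()
cam=dict(mtx=c["mtx"],xyz=s["tool_pos"]+Rt@M[:3,3],orientation=R.from_matrix(Rt@M[:3,:3]).as_quat())
L=np.array([[-25,0,65],[-18,-94,83],[18,-94,83],[-33,65,92],[33,65,92],[-18,62,83],[18,62,83]])/1e3
U=np.array([[452,277],[462.5,419],[517.5,421],[443,165],[574,167],[463,180],[530,180]])*.7
F=np.array([[425,130],[532,128]])*.7
def fun(p): 
    q=np.array([[-.0375,p[3],.01],[.0375,p[3],.01]])
    return np.r_[(proj(cam,w(p,L))-U).ravel(),(proj(cam,w(p,q))-F).ravel()]
r=least_squares(fun,[*p0,.085],loss="soft_l1");p=r.x
print(p,np.degrees(p[2]));print(np.round(fun(p).reshape(-1,2),1))
for q in (p0,p):
    d=np.r_[w(q,[0,0,.046])[0]]-s["tool_pos"];print("tool delta",np.round(Rt.T@d,4))
print("tool yaw",np.degrees(np.arctan2(Rt[1,1],Rt[0,1])))
np.save("p2.npy",p)
E
```

```text
[ 0.52909997 -0.07888112 -0.08571913  0.08768867] -4.911344198119643
[[-1.2 -0.6]
 [ 0.   1.8]
 [ 0.1 -0.4]
 [-0.9  5.5]
 [-5.9  1.8]
 [ 3.  -2.3]
 [ 1.8 -3.6]
 [-0.3  0.4]
 [ 2.1 -0.3]]
tool delta [0.0014 0.0611 0.1684]
tool delta [0.0007 0.059  0.1684]
tool yaw -6.376275112294317
```

```bash
python3 - <<'E'
from h import *
s,c=pickle.load(open("w.pkl","rb"));p0=np.load("p.npy")
M=c["mount"];Rt=R.from_quat(s["eef_rot"]).as_matrix()
cam=dict(mtx=c["mtx"],xyz=s["tool_pos"]+Rt@M[:3,3],orientation=R.from_matrix(Rt@M[:3,:3]).as_quat())
q=p0.copy()
L=np.array([[-25,0,65],[-18,-94,83],[18,-94,83],[-33,62,92],[33,62,92],[-33,68,92],[33,68,92],[-33,62,16],[33,62,16],[-18,62,83],[18,62,83],[-37.5,83,10],[37.5,83,10],[-37.5,-140,10],[-29,-143,96],[29,-143,96]])/1e3
for l,a,b in zip(L*1e3,proj(cam,w(p0,L))/.7,proj(cam,w(np.load("p2.npy"),L))/.7): print(l,a.round(),b.round())
import cv2
f=cv2.resize(c["frame"][60:340,280:420,::-1],None,fx=2.14,fy=2.14,interpolation=cv2.INTER_CUBIC)
g=f.copy()
for a in proj(cam,w(p0,L)): cv2.circle(g,tuple(int(v) for v in (a-[280,60])*2.14),2,(0,0,255),-1)
cv2.imwrite("pics/w2.png",np.hstack([f,g]))
E
```

```text
[-25.   0.  65.] [454. 274.] [450. 276.]
[-18. -94.  83.] [462. 420.] [463. 422.]
[ 18. -94.  83.] [517. 420.] [518. 420.]
[-33.  62.  92.] [449. 176.] [442. 179.]
[33. 62. 92.] [572. 176.] [565. 175.]
[-33.  68.  92.] [449. 164.] [442. 167.]
[33. 68. 92.] [573. 164.] [566. 164.]
[-33.  62.  16.] [437. 168.] [432. 170.]
[33. 62. 16.] [534. 168.] [528. 167.]
[-18.  62.  83.] [474. 174.] [467. 177.]
[18. 62. 83.] [539. 174.] [533. 175.]
[-37.5  83.   10. ] [431. 135.] [425. 138.]
[37.5 83.  10. ] [541. 135.] [535. 135.]
[ -37.5 -140.    10. ] [425. 420.] [427. 422.]
[ -29. -143.   96.] [445. 495.] [447. 497.]
[  29. -143.   96.] [532. 496.] [535. 495.]
```

View pics/w2.png

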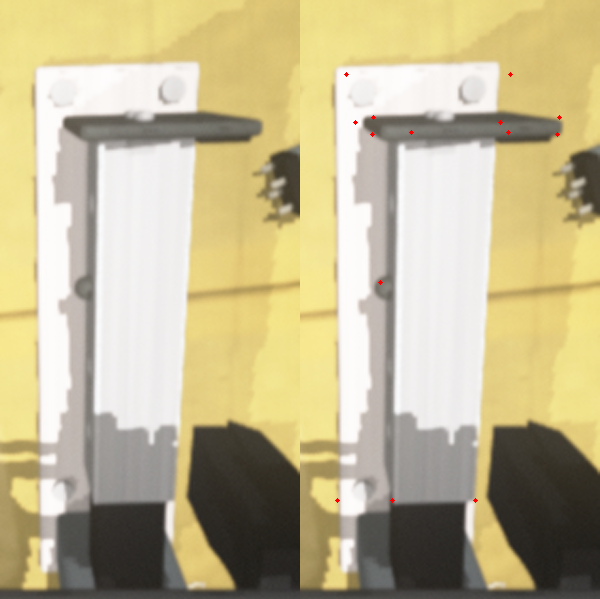

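The crop shows clear edges: sleeve top left edge (100,140)→(93,503), right edge (193,140)→(175,500), pin tip (76,287), foot corners (37,67) and (198,63).

```bash
python3 - <<'E'
from h import *
s,c=pickle.load(open("w.pkl","rb"));p0=np.load("p.npy")
M=c["mount"];Rt=R.from_quat(s["eef_rot"]).as_matrix()
cam=dict(mtx=c["mtx"],xyz=s["tool_pos"]+Rt@M[:3,3],orientation=R.from_matrix(Rt@M[:3,:3]).as_quat())
L=np.array([[-25,0,65],[-18,-94,83],[18,-94,83],[-18,62,83],[18,62,83],[-33,68,92],[33,68,92]])/1e3
g=lambda l:np.array(l)/2.14+[280,60]
U=g([[76,287],[93,503],[175,501],[100,140],[193,140],[65,121],[262,121]]);F=g([[37,67],[198,63]])
def fun(p): 
    q=np.array([[-.0375,p[3],.01],[.0375,p[3],.01]])
    return np.r_[(proj(cam,w(p,L))-U).ravel(),(proj(cam,w(p,q))-F).ravel()]
r=least_squares(fun,[*p0,.085],loss="soft_l1");p=r.x
print(p,np.degrees(p[2]));print(np.round(fun(p).reshape(-1,2),1))
print("tool delta",np.round(Rt.T@(w(p,[0,0,.046])[0]-s["tool_pos"]),4))
np.save("p2.npy",p)
E
```

```text
[ 0.52891952 -0.07976618 -0.0893106   0.08851971] -5.117120705382115
[[-0.5  0.1]
 [-0.2  0.9]
 [ 0.   1.1]
 [ 0.5 -0.7]
 [ 2.6 -1.7]
 [-1.   1.5]
 [-6.1 -0.6]
 [ 0.1  0. ]
 [ 2.2  0. ]]
tool delta [-0.0002  0.0589  0.1684]
```

```bash
python3 -m jog '[[[0,0.015,0,0,0,-0.02],[0,0.015,0,0,0,0],[0,0.015,0,0,0,0],[0,0.014,0,0,0,0],[0,0,0.03,0,0,0],[0,0,0.03,0,0,0],[0,0,0.03,0,0,0],[0,0,0.03,0,0,0],[0,0,0.03,0,0,0],[0,0,0.018,0,0,0],[0,0,0,0,0,0],[0,0,0,0,0,0]]]' 
python3 - <<'E'
from h import *
from plant import *
s=get_state();p=np.load("p2.npy");Rt=R.from_quat(s["eef_rot"]).as_matrix()
print(s["tool_pos"],s["eef_rot"],s["contact_force"],"delta",Rt.T@(w(p,[0,0,.046])[0]-s["tool_pos"]),np.degrees(np.arctan2(Rt[1,1],Rt[0,1])))
import cv2
c=snapshot("wrist");cv2.imwrite("pics/w3.png",cv2.resize(c["frame"][:,:,::-1],(800,600)))
E
```

```text
clock: 4.2
tool_pos: [0.53, -0.0788, 0.0473]
eef_rot: [0.739, 0.674, 0.0, 0.0]
contact_force: [0.2, -0.0, -0.1]
opening: 1.001
finger_force: 0.0
[ 0.53003942 -0.07880049  0.04732385] [7.39064006e-01 6.73635078e-01 1.01192426e-04 4.08978129e-04] [ 0.24914212 -0.03707602 -0.14413305] delta [-0.00106454 -0.00102682  0.00132351] -5.303490960309914
```

View pics/w3.png

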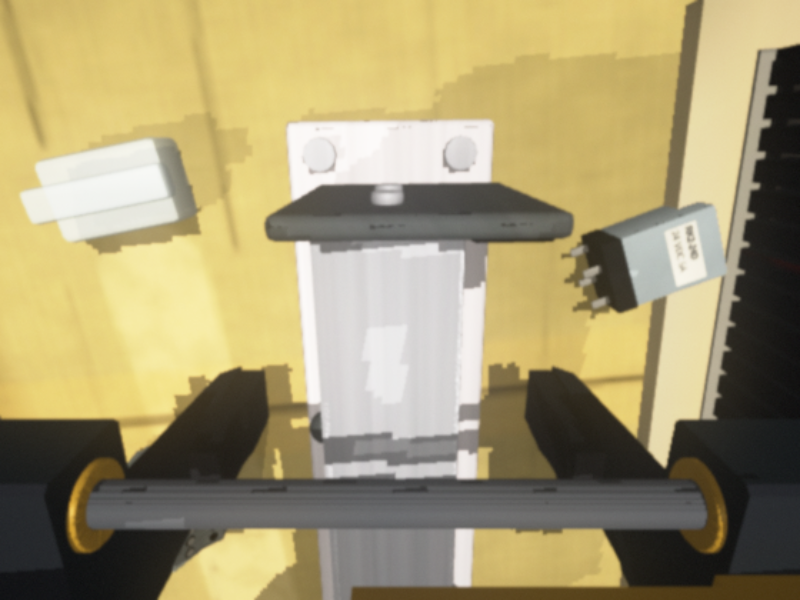

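The fingers straddle the tube. The tube centre is about 1 mm left of the finger centre line, which agrees with the fit, and relay and cover are clear. I'll correct and close softly.

```bash
python3 -m jog '[[[-0.001,-0.001,0.001,0,0,0],[0,0,0,0,0,0],[0,0,0,0,0,0],[0,0,0,0,0,0],[0,0,0,0,0,0],[0,0,0,0,0,0],[0,0,0,0,0,0],[0,0,0,0,0,0]]]' 0.03 15; python3 -m jog '[[[0,0,0,0,0,0],[0,0,0,0,0,0],[0,0,0,0,0,0],[0,0,0,0,0,0]]]'
```

```text
clock: 5.25
tool_pos: [0.5285, -0.0786, 0.0456]
eef_rot: [0.738, 0.674, -0.0, -0.0]
contact_force: [-2.1, 0.7, -0.0]
opening: 0.411
finger_force: 14.8
clock: 5.75
tool_pos: [0.5286, -0.0786, 0.0456]
eef_rot: [0.739, 0.674, -0.0, -0.0]
contact_force: [-2.1, 1.4, -2.0]
opening: 0.408
finger_force: 14.8
```

Opening is 36 mm, so the pin is flush. Now a firmer grip and small pulls.

```bash
python3 -m jog '[[[0,0,0,0,0,0],[0,0,0,0,0,0],[0.0005,0,0,0,0,0],[0.0005,0,0,0,0,0],[0.0005,0,0,0,0,0],[0.0005,0,0,0,0,0]]]' 0.03 35; python3 -m jog '[[[0.0005,0,0,0,0,0],[0.0005,0,0,0,0,0]]]'
```

```text
clock: 6.5
tool_pos: [0.5286, -0.0784, 0.0456]
eef_rot: [0.739, 0.674, -0.001, 0.001]
contact_force: [-2.0, -5.2, -4.7]
opening: 0.404
finger_force: 34.9
clock: 6.75
tool_pos: [0.5286, -0.0778, 0.0456]
eef_rot: [0.739, 0.674, -0.001, 0.001]
contact_force: [-2.8, -4.9, -4.2]
opening: 0.406
finger_force: 35.0
```

```bash
for i in 1 2 3; do python3 -m jog '[[[0.0005,0,0,0,0,0],[0.0005,0,0,0,0,0]]]' | egrep 'pos|force'; done
```

```text
tool_pos: [0.5287, -0.0769, 0.0456]
contact_force: [-2.1, -6.1, -4.5]
finger_force: 35.0
tool_pos: [0.5287, -0.0765, 0.0456]
contact_force: [-1.6, -7.4, -4.3]
finger_force: 35.0
tool_pos: [0.5287, -0.0762, 0.0456]
contact_force: [-2.1, -8.0, -4.7]
finger_force: 35.0
```

```bash
for i in 1 2 3 4; do python3 -m jog '[[[0.0005,0,0,0,0,0],[0.0005,0,0,0,0,0]]]' | egrep 'pos|contact'; done
```

```text
tool_pos: [0.5288, -0.0759, 0.0456]
contact_force: [-2.3, -10.3, -4.2]
tool_pos: [0.5288, -0.0756, 0.0456]
contact_force: [-1.2, -10.0, -4.0]
tool_pos: [0.5288, -0.0754, 0.0456]
contact_force: [-2.0, -11.9, -4.1]
tool_pos: [0.5289, -0.0749, 0.0456]
contact_force: [-3.0, -12.5, -3.8]
```

```bash
for i in 1 2 3; do python3 -m jog '[[[0.0005,0,0,0,0,0],[0.0005,0,0,0,0,0]]]' | egrep 'pos|contact|opening'; done
```

```text
tool_pos: [0.5289, -0.0746, 0.0456]
contact_force: [-1.6, -14.7, -4.1]
opening: 0.406
tool_pos: [0.5292, -0.0711, 0.0456]
contact_force: [-3.5, -5.9, -3.6]
opening: 0.402
tool_pos: [0.5294, -0.068, 0.0456]
contact_force: [-2.2, -4.9, -4.3]
opening: 0.403
```

It popped over the dome. I'll drop the grip so that the pads would slip before straining the pin, then slide on.

```bash
python3 -m jog '[[[0,0,0,0,0,0],[0,0,0,0,0,0],[0.001,0,0,0,0,0],[0.001,0,0,0,0,0],[0.001,0,0,0,0,0],[0.001,0,0,0,0,0],[0.001,0,0,0,0,0],[0.001,0,0,0,0,0]]]' 0.03 9
python3 -m jog '[[[0.001,0,0,0,0,0],[0.001,0,0,0,0,0],[0.001,0,0,0,0,0],[0.001,0,0,0,0,0],[0.001,0,0,0,0,0],[0.001,0,0,0,0,0]]]' |egrep 'pos|contact|open|clock'
```

```text
clock: 10.25
tool_pos: [0.5299, -0.0621, 0.0456]
eef_rot: [0.739, 0.673, -0.002, 0.001]
contact_force: [-2.0, -6.1, -3.4]
opening: 0.41
finger_force: 9.0
clock: 11.0
tool_pos: [0.5304, -0.0562, 0.0456]
contact_force: [-3.0, -6.7, -3.0]
opening: 0.401
```

```bash
python3 -m jog '[[[0.001,0,0,0,0,0],[0.001,0,0,0,0,0],[0.001,0,0,0,0,0],[0.001,0,0,0,0,0],[0.001,0,0,0,0,0],[0.001,0,0,0,0,0]]]' |egrep 'pos|contact|open|clock'
for i in 1 2 3 4; do python3 -m jog '[[[0.0007,0,0,0,0,0],[0.0007,0,0,0,0,0],[0.0007,0,0,0,0,0]]]' |egrep 'pos|contact'; done
```

```text
clock: 11.75
tool_pos: [0.5309, -0.0501, 0.0456]
contact_force: [-2.2, -6.2, -3.3]
opening: 0.409
tool_pos: [0.5311, -0.0478, 0.0456]
contact_force: [-2.5, -4.6, -3.2]
tool_pos: [0.5315, -0.0427, 0.0456]
contact_force: [-3.6, -0.9, -4.0]
tool_pos: [0.5316, -0.0418, 0.0456]
contact_force: [-4.2, -1.5, -2.3]
tool_pos: [0.5318, -0.0398, 0.0456]
contact_force: [-5.4, -2.1, -3.6]
```

```bash
for i in 1 2 3; do python3 -m jog '[[[0.0006,0,0,0,0,0],[0.0006,0,0,0,0,0]]]' |egrep 'pos|contact'; done
```

```text
tool_pos: [0.5318, -0.0396, 0.0456]
contact_force: [-4.6, -4.5, -1.8]
tool_pos: [0.5318, -0.0394, 0.0456]
contact_force: [-4.7, -6.1, -2.9]
tool_pos: [0.5318, -0.0393, 0.0456]
contact_force: [-4.5, -8.5, -3.4]
```

The tube is stopped at about 39 mm. I'll relax, open and back off upward.

```bash
python3 -m jog '[[[-0.003,0,0,0,0,0],[-0.001,0,0,0,0,0],[0,0,0,0,0,0]]]' 
python3 -m jog '[[[0,0,0,0,0,0],[0,0,0,0,0,0],[0,0,0,0,0,0],[0,0,0,0,0,0],[0,0,-0.01,0,0,0],[0,0,-0.03,0,0,0],[0,0,-0.04,0,0,0],[0,-0.015,-0.04,0,0,0],[0,-0.015,-0.04,0,0,0],[0,-0.015,-0.01,0,0,0],[0,-0.015,0,0,0,0],[0,0,0,0,0,0]]]' 0.078
python3 - <<'E'
from plant import *
import cv2,numpy as np
a=snapshot("scene")["frame"][140:240,240:370,::-1];c=snapshot("wrist")["frame"][20:360,150:470,::-1]
cv2.imwrite("pics/end.png",np.hstack([cv2.resize(a,(455,350),interpolation=2),cv2.resize(c,(330,350))]))
E
```

```text
clock: 14.38
tool_pos: [0.5318, -0.0397, 0.0456]
eef_rot: [0.738, 0.674, -0.0, -0.0]
contact_force: [-5.1, 0.1, -3.3]
opening: 0.41
finger_force: 9.0
clock: 15.88
tool_pos: [0.4711, -0.0346, 0.2155]
eef_rot: [0.738, 0.674, -0.001, -0.0]
contact_force: [0.1, 0.8, 0.4]
opening: 0.885
finger_force: 0.0
```

View pics/end.png

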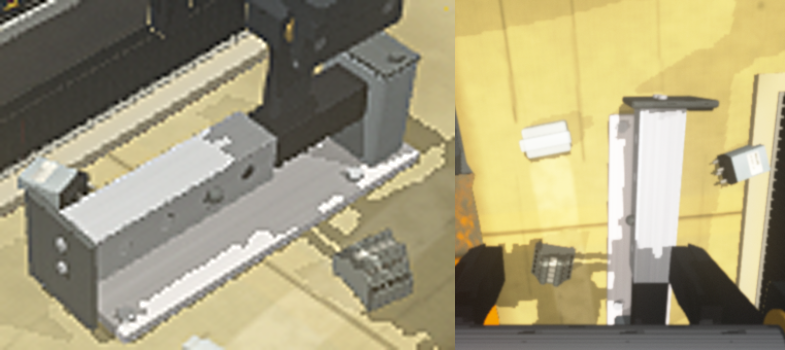

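The scene view shows the pin standing proud in the third hole at (212,195), with only the fourth hole behind it at (247,172). In the wrist view the pin is proud at (628,220), the loose parts are unmoved, and the gripper is clear.

```bash
python3 -c "
from plant import *
print(finish_job())"
```

```text
the job is handed in; nothing more can be done
None
```

The job is handed in (no verdict came back): the outer tube is one hole longer, about 39 mm, with the pin sprung out in the third hole; the measured pull peaked at about 15 N, the relay, strip and cover look unmoved, and the gripper is clear.

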